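Fit the clean filter and snap the fan cover onto the drive unit

TASK

Service the fan of the white spindle-drive unit on the bench: lay the clean bright metal filter flat into the square recess of the grey fan guard, then set the white louvred cover over it and push it straight down over the two orange snap hooks until both sides have clicked and it lies fully home, and let go. The plastic is brittle and the mesh soft: feel both parts into place, and never let either bear on the unit and its hooks with more than 40 N; a push of some 10 to 15 N is enough. Leave the dirty brown filter and everything else on the bench where it is.

Things in the scene. Friction and masses are not known exactly. Their poses are not given: they have to be found in the camera images.
- drive_unit: white sheet-metal drive unit, 200 (x) x 160 (y) x 55 mm, fixed to the bench; origin: centre of its underside. On top a grey fan guard frame, 88 (x) x 104 (y) x 8 mm, axes along the unit's, with a through recess 48 x 48 mm in its middle, 8 mm deep. The frame is screwed tight through oversize holes, so its centre lies up to 5 mm off nominal in x and y, not measured: see or feel it.
- guard_nominal (a point): nominal centre of the guard frame's flat top face, 63 mm over the bench, unit's axes. Two orange hooks stand on the frame at its y = +37.5 and -37.5 mm: 10 mm wide in x, 21 mm tall, a nose reaching inward to |y| = 32.5 mm with its underside 6 mm over the face, and a lead-in slope from there out to |y| = 38 mm at the top. They bend outward and spring back.
- cover: white louvred plastic cap, open below, 60 x 60 x 24 mm, walls 2.5 mm, about 45 g; origin: centre of its underside, z up. At its +y and -y ends a lug, 24 mm wide, 5 mm thick, level with the underside, reaches out to |y| = 43 mm; an open notch in it, 12.5 mm wide, from |y| = 35 mm outward, takes the hook, whose nose snaps over the lug. Either way round (half a turn) is right.
- lug_a (a point): underside of the cover's lug at its own y = +34 mm; lies on the guard frame's face when snapped home. The push that takes a lug past its hook is about 5 to 8 N a side; while a hook is bent its sideways squeeze counts too, so that the cover's bearing on the unit is up to twice the push
- lug_b (a point): underside of the cover's lug at its own y = -34 mm; lies on the guard frame's face when snapped home
- clean_filter: the clean filter: a rigid bright aluminium mesh cassette, 46 x 46 x 18 mm, about 60 g; origin: centre of its underside. Square, so any quarter turn is right. In the recess it lies on the unit's top, 8 mm under the frame's face, and stands 10 mm over that face.
- old_filter: dirty dark brown filter cassette, 46 x 46 x 18 mm, the same shape as the clean one; to be left where it lies
- screwdriver: red-handled screwdriver lying on the bench, bystander
- oil_bottle: white oil bottle with a red cap, 60 mm across, 160 mm tall, bystander
- collet: small steel collet, 40 mm across, 41 mm tall, bystander
- tool_holder: steel taper tool holder standing on its flange, 63 mm across, 105 mm tall, bystander
- caliper: digital caliper lying flat, 230 mm long, bystander
- screw_tray: blue divided screw tray, 110 x 80 x 22 mm, bystander
- insert_box: yellow box of cutting inserts, 75 x 36 x 18 mm, bystander
Things that resemble listed ones, but are neither listed nor needed, are in the scene too. Several things have the shape of the cover; the one meant has the colours described above. Of the things that look like the clean_filter, the larger one is meant.

How it is judged:
By the outcome, as a careful person would: the job done as asked, in the order asked, and still so for the second after the job is handed in, with the robot touching nothing.
It also fails if it takes over 72 s, if anything falls off the work surface, if the arm or the gripper's body presses on something with over 40 N, if the wrist force passes 120 N, or if a joint passes its speed limit or range.

ROBOT

A 6-joint arm with a two-finger parallel gripper is mounted at the origin on the work surface. World frame = base frame: x ahead of the robot, y to its left, z up, the work surface at z = 0. Lengths are in m, angles in rad, forces in N, time in s.
With the tool pointing down it reaches from about 0.275 to 0.85 m from the base axis. Payload 5.2 kg.
Tool frame: the origin (TCP) lies midway between the tips of the shut fingers; the grasp point (between the pads) lies 19 mm behind it (env.grip_point_offset is the distance from the TCP to the grasp point, in m); z points along the fingers, y is the line along which they close (so a half turn about z gives the same grasp; the last joint's range is limited). The gripper opens to 85 mm and grips with 20 to 120 N. Pads are 22 mm wide; open, the fingers measure 114 mm over their backs; the gripper's body (76 mm by 85 mm) begins 54 mm behind the grasp point. The pads swing forward as they close: fully open they stand 13 mm farther back than shut.
Start: joints at [1.079, 0.259, 1.535, -0, 1.348, -0.203], TCP at [0.157, 0.527, 0.231] pointing down, gripper open.
Joint ranges: [-3.14, 3.14], [-0.91, 2.08], [0.19, 2.58], [-1.22, 4.36], [0.22, 2.71], [-3.12, 3.12]. Speed limits (rad/s): [2.57, 2.57, 3.14, 3.14, 3.14, 3.14].

INTERFACE

Orientations are given as a rotation vector (axis times angle).
In Python, from workcell import monitor, vision, env gives the robot as it stands. The module is installed in compiled form; this text tells all that it offers.
- The arm moves only by the shell command python3 -m inch 'ROWS'. ROWS is 1 to 10 rows, parted by a bar, with the numbers parted by commas; each row has 7 numbers: the opening from 0.0 (shut) to 1.0 (fully open), then dx, dy, dz in shares of 0.4 m (1.0 is 0.4 m), then a rotation vector rx, ry, rz in normalised numbers (1 is pi rad); each row shifts and turns the commanded pose from where the row before left it, along the tool's axes as they then stand; what a row does not reach is not made up. A row lasts 1/12 s, in which the tool goes at most 0.0417 m and 0.125 rad, less where a joint would pass 70% of its speed; a pose out of reach is approached as far as the arm can. The fingers move at their own pace and stop on an object; the grip force is fixed at half the most. Time passes only in rows, so rows that do not move let the fingers close. It prints the time, the measured TCP pose, the force, the opening and the grip force at its end. No shift or turn number may pass 1 either way. Input that does not fit is refused with a message, and nothing moves.
- monitor.read_state(): the state, without advancing time (a new reading comes with each control period).
- vision.grab_frame(name): name is "side" or "top"; returns a dict with "pixels" (384x512x3 uint8, red, green, blue), "mtx" (3x3 intrinsics, pixels), "pose" (4x4, takes a point from camera to world coordinates). Camera axes: x right, y up, looking along -z (the intrinsics and any distortion apply to the point x, -y, -z); pixel columns grow to the right and rows downward; lengths in m; the calibration is good to about 2 mm. A picture is of the moment at which its call begins. There is no depth.
- env.sign_off(): hands the job in; it is judged then, once.
Trained networks look in the newest picture that a camera, given by its name, has taken for a name from the list of things; names that differ only in an ending like _2 or _b are one class to them, and where a whole thing is asked for, a point or a joint stands for the part that bears it (a point fixed in the world has none). Each returns a list of dicts, best first, with "conf" (0 to 1); they miss things now and then, are a little off and sometimes report something else, mostly with a low value. They report only what shows in the picture. A call takes as long as a camera call. They do not tell look-alikes from the thing itself.
- vision.outline_of(label, camera): "mask" (384x512 bool, what is visible of it) and "at" ([column, row] in pixels, amid what is visible of it).
- vision.pinpoint(label, camera): "at" ([column, row] in pixels: a listed point, or the origin of a listed thing).
The state is a dict: "clock": time; "joints": joint angles; "joint_vel": joint speeds; "tau": joint torques, N m; "tcp_pos": TCP position; "tool_rot": TCP orientation; "wrist_force": force on the tool from outside, world axes, zero at the start; "moment": the same for the moment, N m; "opening": opening from 0.0 (shut) to 1.0 (fully open); "grasp_force": force on a finger pad.
Only numpy, scipy, OpenCV 4.12 (cv2) and the standard library are available. Lean on these libraries where they do the work, as an engineer would, in place of code of your own. Each camera call takes 0.05 s, during which the arm holds its last target. There are 200 camera calls.

## Working session

There is one attempt and no reset: what is moved stays moved. The work goes in short steps, Python scripts to look and compute and a shell command to move; the robot and the scene stay as the last step left them, time stands still between calls to the robot, and variables do not carry over. Pictures are saved under pics/ and viewed, at most 10 in all, crops included, and the job is handed in when it is done.

```bash
mkdir -p pics; cat > h.py <<'E'
import numpy as np, cv2
from workcell import monitor, vision, env
def ray(f,px):
    K=f["mtx"];P=np.array(f["pose"])
    d=np.linalg.inv(K)@np.array([px[0],px[1],1.]); d=np.array([d[0],-d[1],-d[2]])
    return P[:3,3],P[:3,:3]@d
def at_z(f,px,z):
    o,d=ray(f,px); return o+d*(z-o[2])/d[2]
def proj(f,p):
    P=np.array(f["pose"]); c=P[:3,:3].T@(np.array(p)-P[:3,3]); q=np.array(f["mtx"])@np.array([c[0],-c[1],-c[2]]); return q[:2]/q[2]
E
python3 - <<'E'
from h import *
for c in ("top","side"):
    f=vision.grab_frame(c); cv2.imwrite(f"pics/{c}0.png",cv2.cvtColor(f["pixels"],cv2.COLOR_RGB2BGR))
    print(c,{k:v for k,v in f.items() if k not in("pixels","mtx","pose")},np.round(f["mtx"],1).tolist(),np.round(f["pose"],3).tolist())
    for l,z in (("cover",0),("clean_filter",0),("old_filter",0),("guard_nominal",.063),("drive_unit",0),("lug_a",0),("lug_b",0)):
        for r in vision.pinpoint(l,c): print(l,round(r["conf"],2),np.round(r["at"],1),np.round(at_z(f,r["at"],z),3))
print(monitor.read_state())
E
```

```text
top {} [[476.8, 0.0, 254.6], [0.0, 476.8, 188.9], [0.0, 0.0, 1.0]] [[0.03, 0.975, -0.221, 0.202], [-1.0, 0.028, -0.008, -0.033], [-0.002, 0.221, 0.975, 1.676], [0.0, 0.0, 0.0, 1.0]]
cover 0.6 [362.8 203.5] [ 0.54  -0.407  0.   ]
cover 0.53 [343.4 157.2] [ 0.711 -0.34   0.   ]
clean_filter 0.68 [298.2 225.9] [ 0.452 -0.177  0.   ]
clean_filter 0.42 [278.8 209.6] [ 0.509 -0.107  0.   ]
old_filter 0.54 [294.8 167.8] [ 0.665 -0.163  0.   ]
guard_nominal 0.98 [187.9 211.6] [0.482 0.207 0.063]
drive_unit 0.9 [192.7 214.3] [0.483 0.199 0.   ]
drive_unit 0.32 [387.6 253.3] [ 0.365 -0.49   0.   ]
lug_a 0.76 [337.2 202.6] [ 0.541 -0.316  0.   ]
lug_a 0.71 [370. 208.] [ 0.524 -0.433  0.   ]
lug_a 0.59 [320.9 214.2] [ 0.497 -0.257  0.   ]
lug_b 0.76 [337.2 202.6] [ 0.541 -0.316  0.   ]
lug_b 0.71 [370. 208.] [ 0.524 -0.433  0.   ]
lug_b 0.59 [320.9 214.2] [ 0.497 -0.257  0.   ]
side {} [[463.6, 0.0, 255.9], [0.0, 463.6, 192.9], [0.0, 0.0, 1.0]] [[0.342, 0.539, -0.77, -0.458], [-0.94, 0.187, -0.286, -0.411], [-0.011, 0.821, 0.571, 0.829], [0.0, 0.0, 0.0, 1.0]]
cover 0.96 [340.4 235.5] [ 0.544 -0.
[... 670 characters left out ...]
4 239.8] [ 0.557 -0.379  0.   ]
{'clock': 0.8, 'joints': array([ 1.07921103e+00,  2.58561064e-01,  1.53496655e+00, -6.72010675e-06,
        1.34800728e+00, -2.02774825e-01]), 'joint_vel': array([ 0.00288096, -0.00018963, -0.00029909, -0.00088072, -0.0013521 ,
       -0.00155999]), 'tau': array([ 1.84744192e-05, -4.45853734e+01, -2.90884334e+01,  7.06232299e-05,
        5.00906244e-04,  9.63538582e-06]), 'tcp_pos': array([0.15662178, 0.52724686, 0.23134416]), 'tool_rot': array([4.52081350e-01, 3.10886871e+00, 8.18071021e-05]), 'wrist_force': array([0.07517885, 0.81112865, 0.29943635]), 'moment': array([ 0.00477912, -0.01928933,  0.01770935]), 'grasp_force': 0.0, 'opening': 1.0032339081178885}
```

```bash
python3 - <<'E'
import cv2
t=cv2.imread('pics/top0.png');s=cv2.imread('pics/side0.png')
cv2.imwrite('pics/t1.png',cv2.resize(t[100:300,140:410],None,fx=2.95,fy=2.95,interpolation=cv2.INTER_CUBIC))
cv2.imwrite('pics/s1.png',cv2.resize(s[140:310,100:430],None,fx=2.4,fy=2.4,interpolation=cv2.INTER_CUBIC))
E
```

```text
(no output)
```

View pics/t1.png

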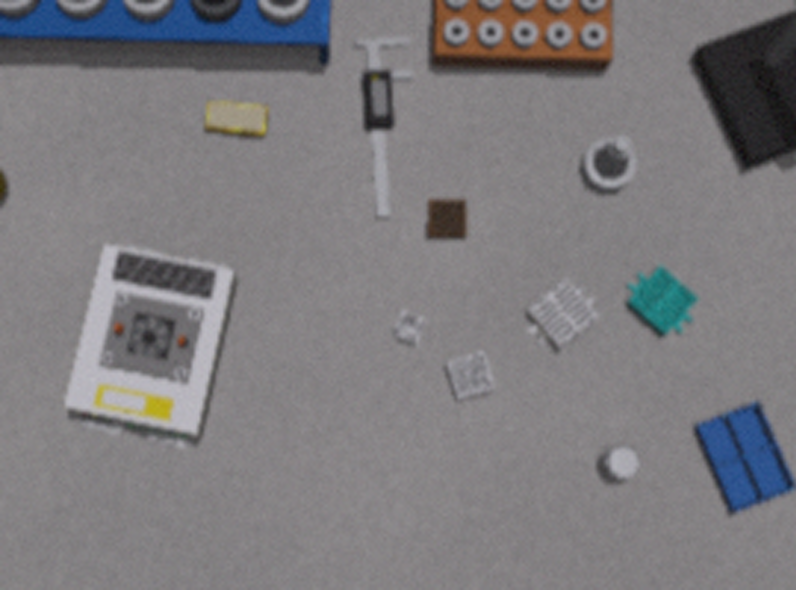

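View pics/s1.png

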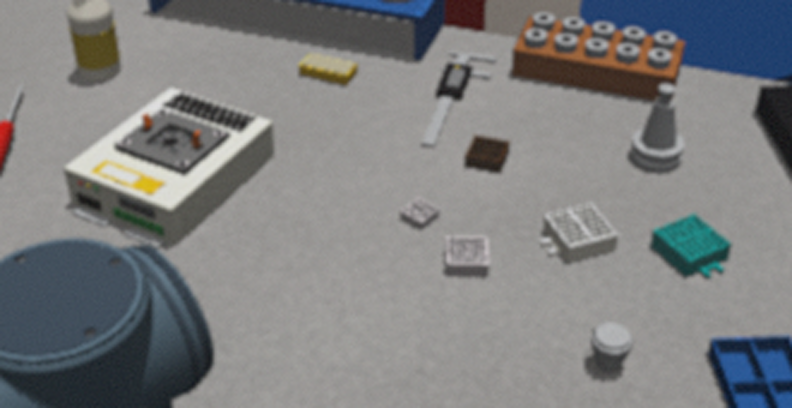

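```bash
cat > fit.py <<'E'
from h import *
from scipy.optimize import minimize
S=8
def hull(m,f,box,p,z0):
    x0,x1,y0,y1,a,b=box; c,s=np.cos(p[2]),np.sin(p[2])
    q=[proj(f,[p[0]+c*x-s*y,p[1]+s*x+c*y,z0+z]) for x in(x0,x1) for y in(y0,y1) for z in(a,b)]
    q=cv2.convexHull(np.float32(q))
    cv2.fillConvexPoly(m,np.int32(np.round((q+.5)*S*16-8)),255,shift=4)
def fit(items,boxes,p0,z0=0):
    dat=[]
    for f,mask in items:
        v,u=np.nonzero(mask); r=(max(v.min()-6,0),v.max()+7,max(u.min()-6,0),u.max()+7)
        f=dict(f); K=np.array(f["mtx"]).copy(); K[0,2]-=r[2];K[1,2]-=r[0]; f["mtx"]=K
        dat.append((f,mask[r[0]:r[1],r[2]:r[3]].astype(float)))
    def cost(p):
        e=0
        for f,m in dat:
            r=np.zeros((m.shape[0]*S,m.shape[1]*S),np.uint8)
            for b in boxes: hull(r,f,b,p,z0)
            r=cv2.resize(r,m.shape[::-1],interpolation=cv2.INTER_AREA)/255.
            e+=(cv2.GaussianBlur(r-m,(0,0),.8)**2).sum()/m.sum()
        return e
    best=None
    for dy in (-.5,0,.5):
        s=np.array([p0[0],p0[1],p0[2]+dy])
        o=minimize(cost,s,method="Nelder-Mead",options=dict(initial_simplex=[s,s+[.01,0,0],s+[0,.01,0],s+[0,0,.2]],xatol=1e-4,fatol=1e-4))
        if best is None or o.fun<best.fun: best=o
    return best.x,best.fun
E
cat > m1.py <<'E'
from fit import *
F={c:vision.grab_frame(c) for c in("top","side")}
B={"clean_filter":[(-.023,.023,-.023,.023,0,.018)],
"cover":[(-.03,.03,-.03,.03,0,.024),(-.012,-.00625,-.043,.043,0,.005),(.00625,.012,-.043,.043,0,.005)],
"drive_unit":[(-.1,.1,-.08,.08,0,.055),(-.044,.044,-.052,.052,.055,.063)]}
P={"clean_filter":(.453,-.177,.2),"cover":(.52,-.287,-1.0),"drive_unit":(.482,.2,-.2)}
for l in B:
    M=[]
    for c in F:
        R=vision.outline_of(l,c); t=proj(F[c],[*P[l][:2],.01])
        R=[r for r in R if np.hypot(*(np.array(r["at"])-t))<15]
        if R: M.append((F[c],R[0]["mask"])); print(l,c,round(R[0]["conf"],2),R[0]["mask"].sum())
    for it in ([M] if len(M)<2 else [M,M[:1],M[1:]]):
        p,e=fit(it,B[l],P[l]); print(l,np.round(p,4),round(e,3))
# hooks by colour
C={}
for c in F:
    h=cv2.cvtColor(F[c]["pixels"],cv2.COLOR_RGB2HSV); t=proj(F[c],(.482,.205,.07))
    m=((h[...,0]<14)&(h[...,1]>110)&(h[...,2]>70)).astype(np.uint8)
    v,u=np.mgrid[:384,:512]; m[np.hypot(u-t[0],v-t[1])>28]=0
    n,lab,st,cen=cv2.connectedComponentsWithStats(m)
    C[c]=[cen[i] for i in range(1,n) if st[i,4]>3]; print(c,[(np.round(cen[i],1).tolist(),st[i,4]) for i in range(1,n)])
for a in C["top"]:
    print("hook",[np.round(at_z(F["top"],a,z)[:2],4) for z in (.078,.084)])
for a in C["side"]:
    print("hook side",[np.round(at_z(F["side"],a,z)[:2],4) for z in (.074,.078)])
big=np.hstack([cv2.resize(F["top"]["pixels"][190:250,270:380],None,fx=3.6,fy=3.6),cv2.resize(F["top"]["pixels"][180:240,160:220],None,fx=3.6,fy=3.6)])
cv2.imwrite("pics/crop.png",big[...,::-1]); print(monitor.read_state()["clock"])
E
python3 m1.py
```

```text
clean_filter top 0.74 199
clean_filter side 0.6 296
clean_filter [ 0.4491 -0.179   0.3151] 0.017
clean_filter [ 0.4488 -0.1787  0.2928] 0.008
clean_filter [ 0.4496 -0.1791  0.3253] 0.008
cover top 0.79 343
cover side 0.6 556
cover [ 0.5251 -0.2879 -0.8549] 0.123
cover [ 0.5244 -0.2871 -0.8393] 0.074
cover [ 0.5264 -0.2881 -0.8708] 0.044
drive_unit top 0.61 2959
drive_unit side 0.68 3684
drive_unit [ 0.4751  0.2003 -0.1664] 0.048
drive_unit [ 0.4745  0.2005 -0.164 ] 0.027
drive_unit [ 0.4769  0.2005 -0.1692] 0.021
top [([179.8, 210.8], np.int32(6)), ([201.4, 215.2], np.int32(5))]
side [([160.9, 190.7], np.int32(15)), ([181.2, 197.2], np.int32(16))]
hook [array([0.4807, 0.2327]), array([0.4797, 0.2317])]
hook [array([0.4679, 0.1585]), array([0.4669, 0.1578])]
hook side [array([0.4819, 0.2308]), array([0.4769, 0.2274])]
hook side [array([0.4721, 0.1599]), array([0.4671, 0.1568])]
1.2
```

View pics/crop.png

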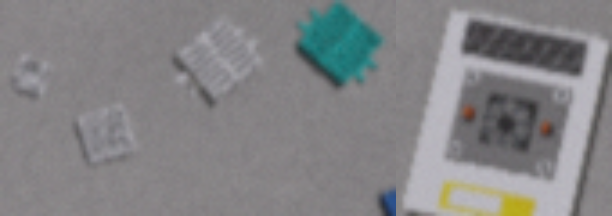

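Clean filter: the candidates are the large bright square at top (299,227) and a small bright one at (279,210). I choose the large one. Cover: the candidates are white at (331,206) and teal at (364,202). I choose the white one. The crop confirms both choices, and shows the orange hooks at (180,211) and (201,215).

The rows are not in the units I measure in: shifts go in shares of 0.4 m and turns go in shares of pi rad. I convert before sending: -0.12 rad is -0.0382.

```bash
cat > go.py <<'E'
import sys,numpy as np
from workcell import monitor
from scipy.spatial.transform import Rotation as R
# usage: go.py x y z yangle(rad)
s=monitor.read_state(); t=np.array(list(map(float,sys.argv[1:4]))); M=R.from_rotvec(s["tool_rot"]).as_matrix()
a=np.arctan2(M[1,1],M[0,1]); d=float(sys.argv[4])-a; d=(d+np.pi/2)%np.pi-np.pi/2
tilt=R.from_rotvec(s["tool_rot"]).as_matrix()[:,2]
print("clock",round(s["clock"],2),"pos",np.round(s["tcp_pos"],4),"ang",round(a,4),"z",np.round(tilt,3),"turn rz",round(-d,4))
b=a+d; y=np.array([np.cos(b),np.sin(b),0]); x=np.array([-y[1],y[0],0])
D=t-s["tcp_pos"]; print("after turn: dx dy dz",np.round([D@x,D@y,-D[2]],4))
print("F",np.round(s["wrist_force"],1),"q6",round(s["joints"][5],2),"op",round(s["opening"],3),"grip",round(s["grasp_force"],1))
E
python3 -m inch '1,0,0,0,0,0,-0.0382 | 1,0,0,0,0,0,-0.0382 | 1,0,0,0,0,0,-0.0382 | 1,0,0,0,0,0,-0.0382 | 1,0,0,0,0,0,-0.0382'
python3 -m inch '1,-0.0083,-0.1,0.01,0,0,0 | 1,-0.0083,-0.1,0.01,0,0,0 | 1,-0.0083,-0.1,0.01,0,0,0 | 1,-0.0083,-0.1,0.01,0,0,0 | 1,-0.0083,-0.1,0.01,0,0,0 | 1,-0.0083,-0.1,0.01,0,0,0 | 1,-0.0083,-0.1,0.01,0,0,0 | 1,-0.0083,-0.1,0.01,0,0,0 | 1,-0.0083,-0.1,0.01,0,0,0'
python3 go.py 0.4493 -0.179 0.08 1.8813
```

```text
clock: 1.62
tcp_pos: [0.1566, 0.5272, 0.2313]
tool_rot: [0.496, -3.102, 0.0]
wrist_force: [-0.4, -0.3, -0.8]
opening: 0.998
grasp_force: 0.0
clock: 2.37
tcp_pos: [0.2954, 0.192, 0.1955]
tool_rot: [-0.488, 3.102, 0.0]
wrist_force: [1.4, -0.2, 0.1]
opening: 1.0
grasp_force: 0.0
clock 2.37 pos [0.2954 0.192  0.1955] ang 1.8827 z [ 0.001  0.    -1.   ] turn rz 0.0014
after turn: dx dy dz [-0.0332 -0.4003  0.1155]
F [ 1.4 -0.2  0.1] q6 -1.63 op 1.0 grip 0.0
```

Scaled: -0.04 m is -0.1, 0.006 m is 0.015.

```bash

python3 -m inch '1,-0.0083,-0.1,0.015,0,0,0 | 1,-0.0083,-0.1,0.015,0,0,0 | 1,-0.0083,-0.1,0.015,0,0,0 | 1,-0.0083,-0.1,0.015,0,0,0 | 1,-0.0083,-0.1,0.015,0,0,0 | 1,-0.0083,-0.1,0.015,0,0,0 | 1,-0.0083,-0.1,0.015,0,0,0 | 1,-0.0083,-0.1,0.015,0,0,0 | 1,-0.0083,-0.1,0.015,0,0,0 | 1,-0.0083,-0.1,0.015,0,0,0'>/dev/null
python3 -m inch '1,0,0,0,0,0,0 | 1,0,0,0,0,0,0 | 1,0,0,0,0,0,0' >/dev/null
python3 go.py 0.4493 -0.179 0.006 1.8813
```

```text
clock 3.45 pos [ 0.4485 -0.1767  0.1349] ang 1.8811 z [-0.001  0.001 -1.   ] turn rz -0.0002
after turn: dx dy dz [-1.000e-04 -2.500e-03  1.289e-01]
F [0.1 0.5 0.2] q6 -2.49 op 1.001 grip 0.0
```

Scaled: 0.035 m is 0.0875, 0.03 m is 0.075.

```bash

python3 -m inch '1,0,-0.0063,0.075,0,0,0 | 1,0,0,0.0875,0,0,0 | 1,0,0,0.0875,0,0,0 | 1,0,0,0.05,0,0,0 | 1,0,0,0.0225,0,0,0 | 0.3,0,0,0,0,0,0 | 0.3,0,0,0,0,0,0 | 0.3,0,0,0,0,0,0 | 0.3,0,0,0,0,0,0 | 0.3,0,0,0,0,0,0'
python3 -m inch '0.3,0,0,0,0,0,0 | 0.3,0,0,0,0,0,0 | 0.3,0,0,0,0,0,0 | 0.3,0,0,0,0,0,0'
```

```text
clock: 4.28
tcp_pos: [0.4511, -0.18, 0.0085]
tool_rot: [-0.487, 3.101, -0.004]
wrist_force: [0.3, 2.3, 5.2]
opening: 0.517
grasp_force: 61.3
clock: 4.62
tcp_pos: [0.4512, -0.18, 0.0085]
tool_rot: [-0.487, 3.101, -0.004]
wrist_force: [-0.9, 2.3, 5.6]
opening: 0.516
grasp_force: 61.3
```

Scaled: 0.12 rad is 0.0382.

```bash

python3 -m inch '1,0,0,0,0,0,0 | 1,0,0,0,0,0,0 | 1,0,0,0,0,0,0 | 1,0,0,0,0,0,0 | 1,0,0,0,0,0,0.0382 | 1,0,0,0,0,0,0.0382 | 1,0,0,0,0,0,0.0382 | 1,0,0,0,0,0,0.0382 | 1,0,0,0,0,0,0.0382 | 1,0,0,0,0,0,0.0382'
python3 -m inch '1,0,0,0,0,0,0.0382 | 1,0,0,0,0,0,0.0382 | 1,0,0,0,0,0,0.0382 | 1,0,0,0,0,0,0.0382 | 1,0,0,0,0,0,0.0382 | 1,0,0,0,0,0,0.0382 | 1,0,0,0,0,0,0.0382 | 1,0,0,0,0,0,0.0035 | 1,0,0,0,0,0,0'
python3 go.py 0.4493 -0.179 0.006 0.3105
```

```text
clock: 5.45
tcp_pos: [0.4498, -0.1795, 0.0063]
tool_rot: [-0.647, -3.074, -0.0]
wrist_force: [0.2, 0.2, -0.4]
opening: 1.002
grasp_force: 0.0
clock: 6.2
tcp_pos: [0.4498, -0.1794, 0.0063]
tool_rot: [-1.847, -2.541, 0.0]
wrist_force: [0.4, -0.7, -0.2]
opening: 1.001
grasp_force: 0.0
clock 6.2 pos [ 0.4498 -0.1794  0.0063] ang 0.3137 z [-0.  0. -1.] turn rz 0.0032
after turn: dx dy dz [ 0.0006 -0.0003  0.0003]
F [ 0.4 -0.7 -0.2] q6 -0.92 op 1.001 grip 0.0
```

Scaled: -0.03 m is -0.075, -0.01 m is -0.025.

```bash

python3 -m inch '0.3,0,0,0,0,0,0 | 0.3,0,0,0,0,0,0 | 0.3,0,0,0,0,0,0 | 0.3,0,0,0,0,0,0 | 0.3,0,0,0,0,0,0 | 0.3,0,0,0,0,0,0 | 0.3,0,0,0,0,0,0'
python3 -m inch '0.3,0,0,-0.025,0,0,0 | 0.3,0,0,-0.075,0,0,0 | 0.3,0,0,-0.075,0,0,0 | 0.3,0,0,-0.075,0,0,0 | 0.3,0,0,-0.075,0,0,0 | 0.3,0,0,0,0,0,0 | 0.3,0,0,0,0,0,0 | 0.3,0,0,0,0,0,0'
python3 go.py 0.474 0.1947 0.12 -0.168
```

```text
clock: 6.78
tcp_pos: [0.45, -0.1796, 0.0067]
tool_rot: [1.849, 2.539, -0.0]
wrist_force: [-0.4, 0.8, 4.9]
opening: 0.52
grasp_force: 61.6
clock: 7.45
tcp_pos: [0.4493, -0.1791, 0.1361]
tool_rot: [-1.85, -2.538, 0.0]
wrist_force: [0.4, 0.2, -1.3]
opening: 0.517
grasp_force: 61.4
clock 7.45 pos [ 0.4493 -0.1791  0.1361] ang 0.3112 z [-0.  0. -1.] turn rz 0.4792
after turn: dx dy dz [ 0.3727 -0.0382  0.0161]
F [ 0.4  0.2 -1.3] q6 -0.92 op 0.517 grip 61.4
```

Scaled: 0.12 rad is 0.0382.

```bash

python3 -m inch '0.3,0,0,0,0,0,0.0382 | 0.3,0,0,0,0,0,0.0382 | 0.3,0,0,0,0,0,0.0382 | 0.3,0,0,0,0,0,0.0379' >/dev/null
python3 -m inch '0.3,0.0933,-0.0095,0,0,0,0 | 0.3,0.0933,-0.0095,0,0,0,0 | 0.3,0.0933,-0.0095,0,0,0,0 | 0.3,0.0933,-0.0095,0,0,0,0 | 0.3,0.0933,-0.0095,0,0,0,0 | 0.3,0.0933,-0.0095,0,0,0,0 | 0.3,0.0933,-0.0095,0,0,0,0 | 0.3,0.0933,-0.0095,0,0,0,0 | 0.3,0.0933,-0.0095,0,0,0,0 | 0.3,0.0933,-0.0095,0,0,0,0' >/dev/null
python3 -m inch '0.3,0,0,0,0,0,0 | 0.3,0,0,0,0,0,0 | 0.3,0,0,0,0,0,0' >/dev/null
python3 go.py 0.474 0.1947 0.08 -0.168
python3 - <<'E'
from fit import *
s=monitor.read_state()
for c in ("side","top"):
    f=vision.grab_frame(c); cv2.imwrite(f"pics/{c}2.png",f["pixels"][...,::-1])
    R=vision.outline_of("clean_filter",c)
    t=proj(f,[.474,.195,.138]); print(c,np.round(t,1),[(round(r["conf"],2),np.round(r["at"],1).tolist(),int(r["mask"].sum())) for r in R])
    if c=="side": a=f["pixels"][140:230,120:230]; cv2.imwrite("pics/s2c.png",cv2.resize(a,None,fx=5,fy=5,interpolation=cv2.INTER_CUBIC)[...,::-1])
    h=cv2.cvtColor(f["pixels"],cv2.COLOR_RGB2HSV); t=proj(f,(.474,.195,.075))
    m=((h[...,0]<14)&(h[...,1]>110)&(h[...,2]>70)).astype(np.uint8)
    v,u=np.mgrid[:384,:512]; m[np.hypot(u-t[0],v-t[1])>28]=0
    n,lab,st,cen=cv2.connectedComponentsWithStats(m); print([(np.round(cen[i],1).tolist(),int(st[i,4])) for i in range(1,n)])
E
```

```text
clock 8.87 pos [0.4735 0.1943 0.1348] ang -0.1667 z [-0.003 -0.001 -1.   ] turn rz 0.0013
after turn: dx dy dz [0.0005 0.0004 0.0548]
F [ 0.6 -0.7  1.1] q6 0.34 op 0.52 grip 61.3
side [167.9 175.6] [(0.6, [172.1, 175.0], 203), (0.55, [275.4, 228.1], 145)]
[([160.9, 190.5], 16), ([181.2, 197.3], 17)]
top [188.4 210. ] [(0.46, [278.3, 210.4], 72)]
[([201.2, 215.0], 4)]
```

View pics/s2c.png

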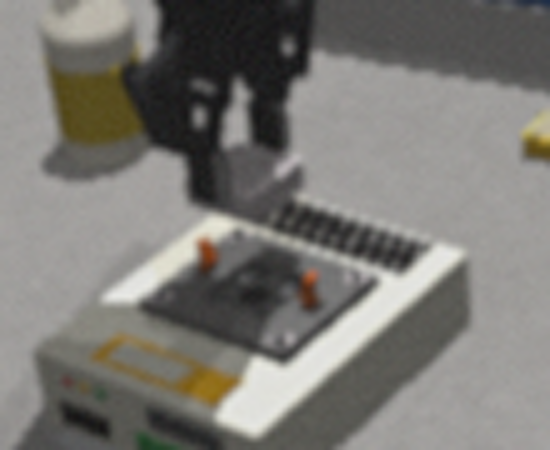

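```bash
python3 - <<'E'
from fit import *
it=[]
for c in ("top","side"):
    f=vision.grab_frame(c); im=cv2.imread(f"pics/{c}0.png"); h=cv2.cvtColor(im,cv2.COLOR_BGR2HSV)
    poly=lambda hx,hy,z:np.int32([np.round(proj(f,[.474+np.cos(-.168)*x-np.sin(-.168)*y,.195+np.sin(-.168)*x+np.cos(-.168)*y,z])) for x,y in((-hx,-hy),(hx,-hy),(hx,hy),(-hx,hy))])
    roi=np.zeros((384,512),np.uint8); cv2.fillConvexPoly(roi,poly(.0495,.06,.063),1)
    core=np.zeros((384,512),np.uint8); cv2.fillConvexPoly(core,poly(.036,.044,.063),1)
    v=h[...,2]; lo,hi=np.median(v[core>0]),np.median(v[(roi>0)&(cv2.dilate(core,np.ones((9,9)))==0)]); print(c,lo,hi)
    # soft mask
    thr=(np.percentile(v[core>0],40)+np.percentile(v[(roi>0)],93))/2
    m=((v<thr)&(roi>0))|(core>0)
    it.append((f,m)); print(thr,m.sum())
    cv2.imwrite(f"pics/m_{c}.png",cv2.resize(np.hstack([im,cv2.merge([m.astype(np.uint8)*255]*3)])[150:260],None,fx=1,fy=1))
b=[(-.044,.044,-.052,.052,.055,.063)]
for i in (it,it[:1],it[1:]):
    p,e=fit(i,b,(.474,.195,-.168)); print(np.round(p,4),round(e,4))
E
```

```text
top 107.0 190.0
145.0 762
side 109.0 217.5
147.92000000000002 723
[ 0.4748  0.196  -0.1699] 0.02
[ 0.4741  0.1963 -0.1698] 0.0071
[ 0.4757  0.1951 -0.1679] 0.009
```

```bash
python3 go.py 0.4745 0.1957 0.075 -0.169
```

```text
clock 9.17 pos [0.4749 0.1935 0.1363] ang -0.17 z [-0. -0. -1.] turn rz -0.001
after turn: dx dy dz [ 0.0021 -0.0007  0.0613]
F [ 0.6 -0.5 -0.6] q6 0.34 op 0.519 grip 61.3
```

Scaled: 0.02 m is 0.05, 0.015 m is 0.0375.

```bash

python3 -m inch '0.3,0.0053,-0.0018,0.05,0,0,0 | 0.3,0,0,0.05,0,0,0 | 0.3,0,0,0.0375,0,0,0 | 0.3,0,0,0.015,0,0,0 | 0.3,0,0,0,0,0,0 | 0.3,0,0,0,0,0,0'
python3 -m inch '0.3,0,0,0.005,0,0,0 | 0.3,0,0,0.005,0,0,0 | 0.3,0,0,0.0025,0,0,0 | 0.3,0,0,0.0025,0,0,0'
python3 go.py 0.4745 0.1957 0.0617 -0.169
```

```text
clock: 9.67
tcp_pos: [0.4747, 0.1965, 0.0756]
tool_rot: [2.401, 2.026, 0.0]
wrist_force: [-0.7, -0.0, -0.3]
opening: 0.516
grasp_force: 61.3
clock: 10.0
tcp_pos: [0.4747, 0.1969, 0.0697]
tool_rot: [2.4, 2.027, 0.001]
wrist_force: [-0.1, -0.2, 1.4]
opening: 0.521
grasp_force: 61.6
clock 10.0 pos [0.4747 0.1969 0.0697] ang -0.168 z [ 0.001  0.    -1.   ] turn rz 0.001
after turn: dx dy dz [-0.0012  0.0001  0.008 ]
F [-0.1 -0.2  1.4] q6 0.34 op 0.521 grip 61.6
```

Scaled: -0.001 m is -0.0025.

```bash

python3 -m inch '0.3,-0.0025,0,0,0,0,0 | 0.3,0,0,0.0025,0,0,0 | 0.3,0,0,0,0,0,0'
python3 -m inch '0.3,0,0,0.0025,0,0,0 | 0.3,0,0,0.0013,0,0,0 | 0.3,0,0,0,0,0,0'
```

```text
clock: 10.25
tcp_pos: [0.4746, 0.1961, 0.0694]
tool_rot: [2.4, 2.027, 0.002]
wrist_force: [-2.5, 0.4, 8.9]
opening: 0.517
grasp_force: 62.3
clock: 10.5
tcp_pos: [0.4747, 0.1961, 0.069]
tool_rot: [2.399, 2.027, 0.003]
wrist_force: [-5.0, 0.4, 18.6]
opening: 0.517
grasp_force: 63.4
```

```bash

python3 -m inch '0.3,0,0,-0.0025,0,0,0 | 0.3,0,0,0,0,0,0'
python3 -c "
from h import *
s=monitor.read_state();print(s['wrist_force'],s['moment'],s['tcp_pos'])"
```

```text
clock: 10.67
tcp_pos: [0.4746, 0.1961, 0.0694]
tool_rot: [2.399, 2.027, 0.002]
wrist_force: [-2.4, -0.2, 11.7]
opening: 0.518
grasp_force: 62.6
[-2.37407188 -0.22267083 11.69928216] [0.05080106 0.74319699 0.02501578] [0.47462384 0.19611172 0.06935605]
```

Scaled: 0.0007 m is 0.0018.

```bash

cat > st.py <<'E'
from h import *
s=monitor.read_state();print(round(s['clock'],2),'F',np.round(s['wrist_force'],1),'M',np.round(s['moment'],2),'p',np.round(s['tcp_pos'],4))
E
for i in 1; do :; done
python3 -m inch '0.3,0,0.0018,0,0,0,0 | 0.3,0,0,0,0,0,0' >/dev/null; python3 st.py
python3 -m inch '0.3,0,0.0018,0,0,0,0 | 0.3,0,0,0,0,0,0' >/dev/null; python3 st.py
python3 -m inch '0.3,0,0.0018,0,0,0,0 | 0.3,0,0,0,0,0,0' >/dev/null; python3 st.py
```

```text
10.83 F [-3.8  0.1 12.4] M [ 0.18  1.04 -0.04] p [0.4747 0.1961 0.0692]
11.0 F [-5.4  2.1 13.2] M [ 0.25  1.31 -0.04] p [0.4748 0.1961 0.0691]
11.17 F [-8.1  2.  13.9] M [0.35 1.53 0.02] p [0.4749 0.196  0.0691]
```

Scaled: -0.004 m is -0.01, -0.001 m is -0.0025.

```bash

python3 -m inch '0.3,0,0,-0.01,0,0,0 | 0.3,0,-0.0025,0,0,0,0 | 0.3,0,0,0,0,0,0' >/dev/null; python3 st.py
python3 -m inch '0.3,0,0,0.005,0,0,0 | 0.3,0,0,0.0025,0,0,0 | 0.3,0,0,0,0,0,0' >/dev/null; python3 st.py
python3 -m inch '0.3,0,0,0.0025,0,0,0 | 0.3,0,0,0,0,0,0' >/dev/null; python3 st.py
```

```text
11.42 F [-0.1  0.3 -0.6] M [0.03 0.02 0.02] p [0.4754 0.1956 0.0719]
11.67 F [ 0.7  1.  -1.2] M [ 0.11 -0.09 -0.03] p [0.4754 0.1957 0.0684]
11.83 F [ 1.7  0.3 -2. ] M [ 0.11 -0.2  -0.04] p [0.4754 0.1957 0.0675]
```

Scaled: 0.001 m is 0.0025.

```bash

python3 -m inch '0.3,0,0,0.0025,0,0,0 | 0.3,0,0,0.0025,0,0,0 | 0.3,0,0,0,0,0,0' >/dev/null; python3 st.py
python3 -m inch '0.3,0,0,0.0025,0,0,0 | 0.3,0,0,0.0025,0,0,0 | 0.3,0,0,0,0,0,0' >/dev/null; python3 st.py
python3 -m inch '0.3,0,0,0.0025,0,0,0 | 0.3,0,0,0,0,0,0' >/dev/null; python3 st.py
```

```text
12.08 F [ 1.4  0.9 -1.4] M [ 0.15 -0.24 -0.04] p [0.4754 0.1957 0.0657]
12.33 F [ 2.2  0.9 -1. ] M [ 0.22 -0.3  -0.03] p [0.4754 0.1957 0.0637]
12.5 F [ 0.5  1.5 -0.2] M [ 0.22 -0.24 -0.09] p [0.4754 0.1957 0.0628]
```

Scaled: 0.001 m is 0.0025.

```bash

python3 -m inch '0.3,0,0,0.0025,0,0,0 | 0.3,0,0,0,0,0,0' >/dev/null; python3 st.py
python3 -m inch '0.3,0,0,0.0015,0,0,0 | 0.3,0,0,0,0,0,0' >/dev/null; python3 st.py
python3 -m inch '0.3,0,0,0.0015,0,0,0 | 0.3,0,0,0,0,0,0' >/dev/null; python3 st.py
```

```text
12.67 F [2.1 2.  0.4] M [ 0.23 -0.29 -0.1 ] p [0.4754 0.1957 0.0618]
12.83 F [-0.1  0.5  5.2] M [ 0.12  0.05 -0.02] p [0.4754 0.1957 0.0617]
13.0 F [-2.   0.3 11.1] M [ 0.06  0.45 -0.06] p [0.4754 0.1957 0.0617]
```

Scaled: -0.003 m is -0.0075, 0.001 m is 0.0025.

```bash

python3 -m inch '0.3,0,0,-0.0075,0,0,0 | 0.3,0,0.0025,0,0,0,0 | 0.3,0,0,0,0,0,0' >/dev/null; python3 st.py
python3 -m inch '0.3,0,0.0018,0,0,0,0 | 0.3,0,0,0,0,0,0' >/dev/null; python3 st.py
python3 -m inch '0.3,0,0.0018,0,0,0,0 | 0.3,0,0,0,0,0,0' >/dev/null; python3 st.py
python3 -m inch '0.3,-0.0025,-0.0035,0,0,0,0 | 0.3,0,0,0,0,0,0' >/dev/null; python3 st.py
python3 -m inch '0.3,0.005,0,0,0,0,0 | 0.3,0,0,0,0,0,0' >/dev/null; python3 st.py
```

```text
13.25 F [0.6 1.1 0.4] M [ 0.33  0.01 -0.01] p [0.4761 0.1956 0.0636]
13.42 F [-2.   2.7  0.5] M [ 0.44  0.2  -0.08] p [0.4763 0.1955 0.0632]
13.58 F [ 0.2  2.8 -0.8] M [ 0.45  0.21 -0.07] p [0.4771 0.1954 0.0632]
13.75 F [ 3.2  5.2 -2.9] M [ 1.03 -0.33 -0.08] p [0.477  0.1953 0.0637]
13.92 F [0.6 0.2 0.2] M [-0.05 -0.02 -0.03] p [0.4765 0.1962 0.0636]
```

Scaled: 0.001 m is 0.0025.

```bash

python3 -m inch '0.3,0,0,0.0025,0,0,0 | 0.3,0,0,0.0025,0,0,0 | 0.3,0,0,0,0,0,0' >/dev/null; python3 st.py
python3 -m inch '1,0,0,0,0,0,0 | 1,0,0,0,0,0,0 | 1,0,0,0,0,0,0 | 1,0,0,0,0,0,0 | 1,0,0,-0.025,0,0,0 | 1,0,0,-0.075,0,0,0 | 1,0,0,-0.0875,0,0,0 | 1,0,0,-0.0875,0,0,0' >/dev/null
python3 - <<'E'
from fit import *
F={c:vision.grab_frame(c) for c in("side","top")}
im=F["side"]["pixels"]; cv2.imwrite("pics/s3c.png",cv2.resize(im[160:230,125:225],None,fx=5,fy=5,interpolation=cv2.INTER_CUBIC)[...,::-1])
M=[]
for c in F:
    t=proj(F[c],[.525,-.288,.01])
    R=[r for r in vision.outline_of("cover",c) if np.hypot(*(np.array(r["at"])-t))<15]
    if R: M.append((F[c],R[0]["mask"])); print(c,R[0]["conf"])
b=[(-.03,.03,-.03,.03,0,.024),(-.012,-.00625,-.043,.043,0,.005),(.00625,.012,-.043,.043,0,.005)]
for i in (M,M[:1],M[1:]):
    if i: p,e=fit(i,b,(.525,-.288,.7)); print(np.round(p,4),round(e,3))
E
python3 go.py 0.5253 -0.288 0.12 0.7
```

```text
14.17 F [-0.9  0.2  2.4] M [-0.09  0.1  -0.03] p [0.4764 0.1961 0.0617]
side 0.6
top 0.62
[ 0.5259 -0.2882  0.6949] 0.038
[ 0.5261 -0.2888  0.6968] 0.015
[ 0.5259 -0.2878  0.694 ] 0.021
clock 15.03 pos [0.4772 0.1967 0.1734] ang -0.1679 z [ 0.003  0.001 -1.   ] turn rz -0.8679
after turn: dx dy dz [-0.4017 -0.2755  0.0534]
F [ 0.4  0.1 -0.1] q6 0.34 op 0.998 grip 0.0
```

View pics/s3c.png

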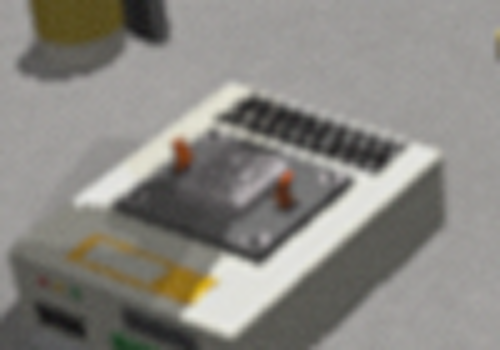

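Scaled: -0.1233 rad is -0.0392.

```bash

python3 -m inch '1,0,0,0,0,0,-0.0392 | 1,0,0,0,0,0,-0.0392 | 1,0,0,0,0,0,-0.0392 | 1,0,0,0,0,0,-0.0392 | 1,0,0,0,0,0,-0.0392 | 1,0,0,0,0,0,-0.0392 | 1,0,0,0,0,0,-0.0392' >/dev/null
python3 -m inch '1,-0.084,-0.057,0,0,0,0 | 1,-0.084,-0.057,0,0,0,0 | 1,-0.084,-0.057,0,0,0,0 | 1,-0.084,-0.057,0,0,0,0 | 1,-0.084,-0.057,0,0,0,0 | 1,-0.084,-0.057,0,0,0,0' >/dev/null
python3 -m inch '1,-0.084,-0.057,0.0125,0,0,0 | 1,-0.084,-0.057,0.025,0,0,0 | 1,-0.084,-0.057,0.025,0,0,0 | 1,-0.084,-0.057,0.025,0,0,0 | 1,-0.084,-0.057,0.025,0,0,0 | 1,-0.084,-0.057,0.025,0,0,0 | 1,0,0,0,0,0,0 | 1,0,0,0,0,0,0 | 1,0,0,0,0,0,0' >/dev/null
python3 go.py 0.5259 -0.2882 0.003 0.695
```

```text
clock 16.87 pos [ 0.5234 -0.2868  0.1152] ang 0.6941 z [-0.003  0.003 -1.   ] turn rz -0.0009
after turn: dx dy dz [-0.0027  0.001   0.1122]
F [ 0.3 -0.6  0.1] q6 -1.38 op 1.003 grip 0.0
```

Scaled: 0.03 m is 0.075, 0.025 m is 0.0625.

```bash

python3 -m inch '1,-0.005,0.0025,0.0625,0,0,0 | 1,0,0,0.075,0,0,0 | 1,0,0,0.025,0,0,0 | 1,0,0,0,0,0,0 | 1,0,0,0,0,0,0' >/dev/null
python3 go.py 0.5259 -0.2882 0.003 0.695
```

```text
clock 17.28 pos [ 0.5264 -0.2872  0.052 ] ang 0.6965 z [-0.001  0.001 -1.   ] turn rz 0.0015
after turn: dx dy dz [-0.0004 -0.0011  0.049 ]
F [0.6 0.6 0.9] q6 -1.38 op 1.001 grip 0.0
```

Scaled: 0.02 m is 0.05, 0.008 m is 0.02.

```bash

python3 -m inch '1,-0.001,-0.0025,0.05,0,0,0 | 1,0,0,0.05,0,0,0 | 1,0,0,0.02,0,0,0 | 1,0,0,0,0,0,0 | 0.4,0,0,0,0,0,0 | 0.4,0,0,0,0,0,0 | 0.4,0,0,0,0,0,0 | 0.4,0,0,0,0,0,0 | 0.4,0,0,0,0,0,0 | 0.4,0,0,0,0,0,0'
python3 st.py
```

```text
clock: 18.12
tcp_pos: [0.5272, -0.2904, 0.0059]
tool_rot: [1.33, 2.842, -0.001]
wrist_force: [-0.1, -0.4, 6.3]
opening: 0.683
grasp_force: 65.4
18.12 F [-0.1 -0.4  6.3] M [0.07 0.11 0.02] p [ 0.5272 -0.2904  0.0059]
```

The rows are not in the units I measure in: shifts go in shares of 0.4 m and turns go in shares of pi rad. I convert before sending: -0.03 m is -0.075, -0.01 m is -0.025.

```bash

python3 -m inch '0.4,0,0,-0.025,0,0,0 | 0.4,0,0,-0.075,0,0,0 | 0.4,0,0,-0.075,0,0,0 | 0.4,0,0,-0.075,0,0,0 | 0.4,0,0,-0.075,0,0,0 | 0.4,0,0,0,0,0,0 | 0.4,0,0,0,0,0,0'
python3 -m inch '0.4,0,0,0,0,0,0.0393 | 0.4,0,0,0,0,0,0.0393 | 0.4,0,0,0,0,0,0.0393 | 0.4,0,0,0,0,0,0.0393 | 0.4,0,0,0,0,0,0.0393 | 0.4,0,0,0,0,0,0.0393 | 0.4,0,0,0,0,0,0.0393' >/dev/null
python3 go.py 0.4762 0.196 0.13 -0.169
```

```text
clock: 18.7
tcp_pos: [0.5273, -0.2905, 0.1372]
tool_rot: [1.329, 2.84, -0.002]
wrist_force: [0.0, -0.0, -0.5]
opening: 0.685
grasp_force: 64.6
clock 19.28 pos [ 0.5251 -0.2888  0.1324] ang -0.1748 z [-0.002  0.002 -1.   ] turn rz -0.0058
after turn: dx dy dz [ 0.4697 -0.1297  0.0024]
F [ 0.5  0.1 -0.8] q6 -0.51 op 0.687 grip 64.6
```

```bash

python3 -m inch '0.4,0.0978,-0.027,0,0,0,0 | 0.4,0.0978,-0.027,0,0,0,0 | 0.4,0.0978,-0.027,0,0,0,0 | 0.4,0.0978,-0.027,0,0,0,0 | 0.4,0.0978,-0.027,0,0,0,0 | 0.4,0.0978,-0.027,0,0,0,0' >/dev/null
python3 -m inch '0.4,0.0978,-0.027,0,0,0,0 | 0.4,0.0978,-0.027,0,0,0,0 | 0.4,0.0978,-0.027,0,0,0,0 | 0.4,0.0978,-0.027,0,0,0,0 | 0.4,0.0978,-0.027,0,0,0,0 | 0.4,0.0978,-0.027,0,0,0,0 | 0.4,0,0,0,0,0,0 | 0.4,0,0,0,0,0,0 | 0.4,0,0,0,0,0,0 | 0.4,0,0,0,0,0,0' >/dev/null
python3 go.py 0.4762 0.196 0.105 -0.169
```

```text
clock 20.62 pos [0.4768 0.1937 0.1332] ang -0.1697 z [-0.001 -0.001 -1.   ] turn rz -0.0007
after turn: dx dy dz [ 0.0022 -0.0009  0.0282]
F [-0.4 -0.9 -0.7] q6 0.34 op 0.686 grip 64.6
```

Scaled: 0.02 m is 0.05, 0.008 m is 0.02.

```bash

python3 -m inch '0.4,0.0055,-0.0023,0.05,0,0,0 | 0.4,0,0,0.02,0,0,0 | 0.4,0,0,0,0,0,0 | 0.4,0,0,0,0,0,0 | 0.4,0,0,0,0,0,0' >/dev/null
python3 go.py 0.4762 0.196 0.09 -0.169
python3 - <<'E'
from fit import *
s=monitor.read_state(); p=s["tcp_pos"]; zb=p[2]-.0059; M=[]
for c in ("side","top"):
    f=vision.grab_frame(c); im=f["pixels"].copy()
    R=vision.outline_of("cover",c); t=proj(f,[*p[:2],zb+.012])
    print(c,np.round(t,1),[(round(r["conf"],2),np.round(r["at"],1).tolist(),int(r["mask"].sum())) for r in R])
    y=np.array([.168,.986])
    for l in vision.pinpoint("lug_a",c):
        q=at_z(f,l["at"],zb); d=q[:2]-p[:2]
        if np.hypot(*d)<.08: print("lug",round(l["conf"],2),np.round(l["at"],1),"rel unit x,y",np.round([d@[.986,-.168],d@y],4))
    u,v=np.int32(t); a=cv2.resize(im[v-35:v+40,u-50:u+50],None,fx=4,fy=4,interpolation=cv2.INTER_CUBIC); M.append(a)
cv2.imwrite("pics/h4.png",np.hstack(M)[...,::-1])
E
```

```text
clock 21.03 pos [0.477  0.1964 0.1062] ang -0.17 z [ 0. -0. -1.] turn rz -0.001
after turn: dx dy dz [-0.0005 -0.0007  0.0162]
F [-0.2 -0.8  0.2] q6 0.34 op 0.681 grip 64.6
side [169.  182.7] [(0.9, [172.6, 182.2], 361), (0.82, [388.6, 238.8], 586)]
lug 0.7 [181.9 193.2] rel unit x,y [-0.0111 -0.0518]
lug 0.64 [160.2 183.4] rel unit x,y [-0.0015  0.0324]
top [189.  210.5] [(0.68, [292.0, 174.0], 170), (0.59, [362.0, 200.4], 347)]
lug 0.55 [199.2 215.3] rel unit x,y [-0.0076 -0.035 ]
```

View pics/h4.png

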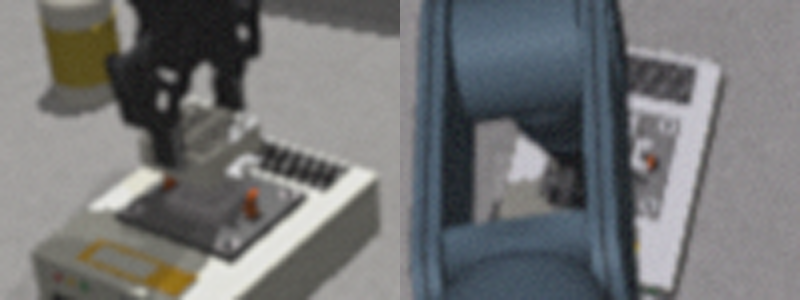

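```bash
python3 - <<'E'
from fit import *
s=monitor.read_state(); p=s["tcp_pos"]; zb=p[2]-.0059
f=vision.grab_frame("side"); R=vision.outline_of("cover","side"); m=R[0]["mask"].astype(float)
v=f["pixels"].max(2).astype(float); valid=cv2.dilate((v<75).astype(np.uint8),np.ones((3,3)))==0
b=[(-.03,.03,-.03,.03,0,.024),(-.012,-.00625,-.043,.043,0,.005),(.00625,.012,-.043,.043,0,.005)]
sl=(slice(150,225),slice(130,220))
g=dict(f);K=np.array(f["mtx"]).copy();K[0,2]-=130;K[1,2]-=150;g["mtx"]=K
def cost(q):
    r=np.zeros((75*S,90*S),np.uint8)
    for x in b: hull(r,g,x,(q[0],q[1],-.169),zb)
    r=cv2.resize(r,(90,75),interpolation=cv2.INTER_AREA)/255.
    return (((r-m[sl])*valid[sl])**2).sum()
for d in (-.004,.004):
    x0=p[:2]+d; o=minimize(cost,x0,method="Nelder-Mead",options=dict(initial_simplex=[x0,x0+[.006,0],x0+[0,.006]],xatol=1e-4))
    e=o.x-p[:2]; print(np.round(o.x,4),round(o.fun,1),"rel unit x,y",np.round([e@[.986,-.168],e@[.168,.986]],4))
print(np.round(p,4))
E
```

```text
[0.6684 0.2977] 0.0 rel unit x,y [0.1721 0.1313]
[0.6577 0.2979] 0.0 rel unit x,y [0.1615 0.1297]
[0.4767 0.1972 0.1062]
```

```bash
cat > held.py <<'E'
from fit import *
s=monitor.read_state(); p=s["tcp_pos"]; zb=p[2]-.0059
f=vision.grab_frame("side"); t=proj(f,[*p[:2],zb+.012])
R=[r for r in vision.outline_of("cover","side") if np.hypot(*(np.array(r["at"])-t))<12]; m=R[0]["mask"].astype(float); print(m.sum())
v=f["pixels"].max(2).astype(float); valid=cv2.dilate((v<75).astype(np.uint8),np.ones((3,3)))==0
b=[(-.03,.03,-.03,.03,0,.024),(-.012,-.00625,-.043,.043,0,.005),(.00625,.012,-.043,.043,0,.005)]
sl=(slice(140,235),slice(120,230))
g=dict(f);K=np.array(f["mtx"]).copy();K[0,2]-=120;K[1,2]-=140;g["mtx"]=K
def cost(q):
    r=np.zeros((95*S,110*S),np.uint8)
    for x in b: hull(r,g,x,(q[0],q[1],-.169),zb)
    r=cv2.resize(r,(110,95),interpolation=cv2.INTER_AREA)/255.
    return (((r-m[sl])*valid[sl])**2).sum()
for d in (-.004,.004):
    x0=p[:2]+d; o=minimize(cost,x0,method="Nelder-Mead",options=dict(initial_simplex=[x0,x0+[.006,0],x0+[0,.006]],xatol=1e-4))
    e=o.x-p[:2]; print(np.round(o.x,4),round(o.fun,1),"rel unit x,y",np.round([e@[.986,-.168],e@[.168,.986]],4))
print(np.round(p,4))
E
python3 held.py
```

```text
359.0
[0.479  0.1982] 15.4 rel unit x,y [0.0022 0.0014]
[0.4791 0.1984] 15.2 rel unit x,y [0.0023 0.0016]
[0.4766 0.1972 0.1061]
```

Scaled: 0.008 m is 0.02, -0.0023 m is -0.0058.

```bash

python3 -m inch '0.4,-0.0058,-0.001,0.02,0,0,0 | 0.4,0,0,0.015,0,0,0 | 0.4,0,0,0,0,0,0 | 0.4,0,0,0,0,0,0' >/dev/null; python3 st.py
python3 -m inch '0.4,0,0,0.005,0,0,0 | 0.4,0,0,0.0025,0,0,0 | 0.4,0,0,0,0,0,0' >/dev/null; python3 st.py
python3 -m inch '0.4,0,0,0.005,0,0,0 | 0.4,0,0,0,0,0,0' >/dev/null; python3 st.py
```

```text
21.87 F [ 0.1 -0.3 -0.1] M [ 0.01 -0.02  0.03] p [0.475  0.1948 0.0909]
22.12 F [ 0.4 -0.1 -0.7] M [-0.01  0.06  0.02] p [0.4757 0.1949 0.0886]
22.28 F [-0.8  0.7 -0.2] M [ 0.02  0.02 -0.02] p [0.4756 0.1949 0.0866]
```

Scaled: 0.001 m is 0.0025.

```bash

python3 -m inch '0.4,0,0,0.0025,0,0,0 | 0.4,0,0,0.0025,0,0,0 | 0.4,0,0,0,0,0,0' >/dev/null; python3 st.py
python3 -m inch '0.4,0,0,0.0025,0,0,0 | 0.4,0,0,0.0025,0,0,0 | 0.4,0,0,0,0,0,0' >/dev/null; python3 st.py
```

```text
22.53 F [-0.3 -0.5 -1.2] M [-0.01 -0.03  0.02] p [0.4757 0.1949 0.0847]
22.78 F [ 1.2 -0.9  0.7] M [-0.2   0.   -0.01] p [0.4758 0.1948 0.0828]
```

Scaled: 0.001 m is 0.0025.

```bash

python3 -m inch '0.4,0,0,0.0025,0,0,0 | 0.4,0,0,0,0,0,0' >/dev/null; python3 st.py
python3 -m inch '0.4,0,0,0.0025,0,0,0 | 0.4,0,0,0,0,0,0' >/dev/null; python3 st.py
```

```text
22.95 F [-0.2 -1.8  1.8] M [-0.24 -0.05 -0.05] p [0.4759 0.1948 0.0819]
23.12 F [-1.  -2.8  2.4] M [-0.32 -0.02  0.  ] p [0.4759 0.1948 0.0809]
```

Scaled: -0.0008 m is -0.002.

```bash

python3 -m inch '0.4,-0.002,0,0,0,0,0 | 0.4,0,0,0,0,0,0' >/dev/null; python3 st.py
python3 -m inch '0.4,0,0,0.0025,0,0,0 | 0.4,0,0,0,0,0,0' >/dev/null; python3 st.py
```

```text
23.28 F [-0.1 -1.2  2.8] M [-0.1  -0.06  0.02] p [0.4758 0.1942 0.0809]
23.45 F [ 0.8 -1.1  3.4] M [-0.13 -0.12 -0.05] p [0.4759 0.1942 0.08  ]
```

Nearly balanced now; I'll shift slightly more and keep pushing down.

Scaled: 0.001 m is 0.0025, -0.0004 m is -0.001.

```bash

python3 -m inch '0.4,-0.001,0,0.0025,0,0,0 | 0.4,0,0,0,0,0,0' >/dev/null; python3 st.py
python3 -m inch '0.4,0,0,0.0025,0,0,0 | 0.4,0,0,0,0,0,0' >/dev/null; python3 st.py
python3 -m inch '0.4,0,0,0.0025,0,0,0 | 0.4,0,0,0,0,0,0' >/dev/null; python3 st.py
python3 -m inch '0.4,0,0,0.0025,0,0,0 | 0.4,0,0,0,0,0,0' >/dev/null; python3 st.py
```

```text
23.62 F [-0.7 -1.1  4.9] M [-0.01 -0.03 -0.  ] p [0.476  0.194  0.0792]
23.78 F [ 0.  -0.6  6.6] M [ 0.03 -0.02  0.02] p [0.4761 0.194  0.0784]
23.95 F [-0.8 -1.   9.3] M [-0.03  0.09  0.05] p [0.4764 0.1941 0.0778]
24.12 F [ 0.  -1.6  6.9] M [ 0.06 -0.09 -0.06] p [0.4765 0.194  0.0768]
```

Scaled: 0.001 m is 0.0025.

```bash

for i in 1; do python3 -m inch '0.4,0,0,0.0025,0,0,0 | 0.4,0,0,0,0,0,0' >/dev/null; python3 st.py; done
python3 -m inch '0.4,0,0,0.0025,0,0,0 | 0.4,0,0,0,0,0,0' >/dev/null; python3 st.py
python3 -m inch '0.4,0,0,0.0025,0,0,0 | 0.4,0,0,0,0,0,0' >/dev/null; python3 st.py
```

```text
24.28 F [0.8 0.3 0.4] M [-0.24 -0.23  0.03] p [0.4763 0.194  0.0754]
24.45 F [ 0.5 -0.8  5.6] M [-0.12 -0.18 -0.01] p [0.4761 0.1939 0.074 ]
24.62 F [ 1.2 -0.7  6.6] M [-0.13 -0.17  0.01] p [0.476  0.1939 0.0731]
```

Scaled: 0.001 m is 0.0025.

```bash

python3 -m inch '0.4,0,0,0.0025,0,0,0 | 0.4,0,0,0,0,0,0' >/dev/null; python3 st.py
python3 -m inch '0.4,0,0,0.0025,0,0,0 | 0.4,0,0,0,0,0,0' >/dev/null; python3 st.py
```

```text
24.78 F [ 0.6 -1.1  5.1] M [-0.09 -0.2   0.02] p [0.476  0.1939 0.072 ]
24.95 F [ 1.7 -0.1 -2.2] M [-0.04 -0.17  0.01] p [0.4752 0.1933 0.0703]
```

Scaled: 0.001 m is 0.0025.

```bash

python3 -m inch '0.4,0,0,0.0025,0,0,0 | 0.4,0,0,0,0,0,0' >/dev/null; python3 st.py
python3 -m inch '0.4,0,0,0.0018,0,0,0 | 0.4,0,0,0,0,0,0' >/dev/null; python3 st.py
python3 -m inch '0.4,0,0,0.0018,0,0,0 | 0.4,0,0,0,0,0,0' >/dev/null; python3 st.py
```

```text
25.12 F [ 0.6 -0.4 -1. ] M [-0.03 -0.07 -0.05] p [0.475  0.1938 0.0691]
25.28 F [-0.6 -0.6  1.5] M [-0.14  0.08 -0.02] p [0.475  0.1938 0.0689]
25.45 F [-3.9 -0.6  7.1] M [-0.21  0.48 -0.04] p [0.475  0.1939 0.0689]
```

Scaled: 0.0007 m is 0.0018.

```bash

python3 -m inch '0.4,0,0,0.0018,0,0,0 | 0.4,0,0,0,0,0,0' >/dev/null; python3 st.py
python3 -m inch '0.4,0,0,-0.0045,0,0,0 | 0.4,0,0,0,0,0,0' >/dev/null; python3 st.py
python3 -m inch '1,0,0,0,0,0,0 | 1,0,0,0,0,0,0 | 1,0,0,0,0,0,0 | 1,0,0,0,0,0,0 | 1,0,0,0,0,0,0 | 1,0,0,-0.025,0,0,0 | 1,0,0,-0.075,0,0,0 | 1,0,0,-0.0875,0,0,0 | 1,0,0,-0.0875,0,0,0 | 1,0,0,0,0,0,0'
python3 -c "
from h import *
f=vision.grab_frame('side');cv2.imwrite('pics/s5.png',cv2.resize(f['pixels'][160:230,125:225],None,fx=6,fy=6,interpolation=cv2.INTER_CUBIC)[...,::-1])"
```

```text
25.62 F [-5.  -1.7 14.2] M [-0.29  0.84 -0.07] p [0.475  0.1939 0.0688]
25.78 F [ 0.5 -0.5 -0.3] M [ 0.03  0.03 -0.03] p [0.4755 0.1939 0.0697]
clock: 26.62
tcp_pos: [0.4796, 0.1946, 0.1873]
tool_rot: [2.395, 2.022, 0.018]
wrist_force: [1.9, 0.6, 0.9]
opening: 1.003
grasp_force: 0.0
```

View pics/s5.png

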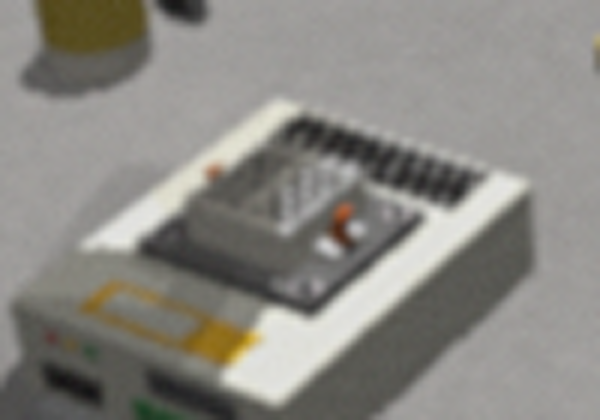

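The picture shows the cover down over the filter, with the hook at (340,225) over its lug. I eased off before letting go, so I'll confirm with a gentle push with shut fingers on the cover's middle.

Scaled: 0.03 m is 0.075, 0.002 m is 0.005.

```bash

python3 -m inch '0,0.005,0,0,0,0,0 | 0,0,0,0,0,0,0 | 0,0,0,0,0,0,0 | 0,0,0,0,0,0,0 | 0,0,0,0,0,0,0 | 0,0,0,0,0,0,0 | 0,0,0,0.075,0,0,0 | 0,0,0,0.075,0,0,0 | 0,0,0,0.05,0,0,0 | 0,0,0,0,0,0,0'
python3 go.py 0.4763 0.196 0.088 -0.169
```

```text
clock: 27.5
tcp_pos: [0.4725, 0.195, 0.0953]
tool_rot: [-2.398, -2.023, 0.012]
wrist_force: [-1.4, 0.3, 0.4]
opening: -0.001
grasp_force: 0.0
clock 27.5 pos [0.4725 0.195  0.0953] ang -0.1689 z [-0.009 -0.002 -1.   ] turn rz 0.0001
after turn: dx dy dz [0.0016 0.0036 0.0073]
F [-1.4  0.3  0.4] q6 0.34 op -0.001 grip 0.0
```

```bash

python3 -m inch '0,0,0,0,0,0,0 | 0,0,0,0.0075,0,0,0 | 0,0,0,0.005,0,0,0 | 0,0,0,0,0,0,0' >/dev/null; python3 st.py
python3 -m inch '0,0,0,0.0025,0,0,0 | 0,0,0,0.0025,0,0,0 | 0,0,0,0,0,0,0' >/dev/null; python3 st.py
python3 -m inch '0,0,0,0.0025,0,0,0 | 0,0,0,0,0,0,0' >/dev/null; python3 st.py
```

```text
27.83 F [-0.4 -0.2 -1.1] M [-0.02  0.    0.02] p [0.4766 0.1958 0.0954]
28.08 F [0.4 0.5 0.1] M [ 0.01  0.01 -0.02] p [0.476  0.1957 0.0928]
28.25 F [ 0.5 -0.9 -0.6] M [-0.08 -0.   -0.04] p [0.4758 0.1957 0.0915]
```

Scaled: 0.001 m is 0.0025.

```bash

python3 -m inch '0,0,0,0.0025,0,0,0 | 0,0,0,0.0025,0,0,0 | 0,0,0,0.0025,0,0,0 | 0,0,0,0,0,0,0' >/dev/null; python3 st.py
python3 -m inch '0,0,0,0.0025,0,0,0 | 0,0,0,0,0,0,0' >/dev/null; python3 st.py
python3 -m inch '0,0,0,0.0025,0,0,0 | 0,0,0,0,0,0,0' >/dev/null; python3 st.py
```

```text
28.58 F [-0.2  0.2  0.5] M [ 0.04  0.04 -0.01] p [0.4757 0.1957 0.0882]
28.75 F [-0.  -0.  -0.5] M [-0.01 -0.02 -0.06] p [0.4757 0.1957 0.0873]
28.92 F [-1.7 -0.4  3.8] M [-0.09  0.32 -0.02] p [0.4759 0.1957 0.087 ]
```

Scaled: 0.001 m is 0.0025.

```bash

python3 -m inch '0,0,0,0.0025,0,0,0 | 0,0,0,0,0,0,0' >/dev/null; python3 st.py
python3 -m inch '0,0,0,-0.05,0,0,0 | 0,0,0,-0.075,0,0,0 | 0,0,0,-0.075,0,0,0 | 0,0,0,0,0,0,0 | 0,0,0,0,0,0,0 | 0,0,0,0,0,0,0'
python3 -c "
from workcell import env
print(env.sign_off())"
```

```text
29.08 F [-4.2 -0.5 13.5] M [-0.21  0.73 -0.05] p [0.476  0.1957 0.087 ]
clock: 29.58
tcp_pos: [0.4755, 0.1957, 0.1651]
tool_rot: [-2.401, -2.026, 0.0]
wrist_force: [-0.2, -0.5, 0.0]
opening: 0.004
grasp_force: 0.0
the job is handed in; nothing more can be done
None
```

The clean filter lies flat in the recess and the cover is snapped fully home over both hooks: its top stopped at 87 mm, exactly home height, under a final 13.5 N push. The highest push I read was 18.6 N, while feeling for the recess. The robot is clear, and the job was handed in at about 30 s.

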